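# Fit the retaining ring on the conveyor drive shaft

### The job

Fit the retaining ring into the groove of the upright drive shaft, using the retaining-ring pliers only, never the fingers: spread the ring just enough to pass over the shaft end (overspreading ruins it), slide it down, press the sprung thrust washer down with it gently and let it close fully into the groove. Then stand the pliers back in their stand; do not disturb the tape roll, the carton or the oil can.

Things in the scene. Friction and masses are not known exactly. Their poses are not given: they have to be found in the camera images.
- pliers: External retaining-ring pliers, black sleeves, 142 mm long, 130 g, standing tips-down in the stand. Origin on the pivot, 74 mm above the bench there; z up the handles, y across them (a gripper closes along y), x through their 15 mm thickness. A spring keeps the tips together; squeezing the handles spreads the tips. Squeezing takes 9 to 13 N empty, about 40 N with the ring spread for the shaft.
- grip (a point): Where to grip the pliers, midway between the handles, 54 mm above the pivot: 57 mm over both handles there at rest (66 mm at their upper ends, 29 mm higher). Each mm of squeeze here moves the pins about 0.9 mm apart: the pins meet the forks of the free ring with the handles at about 45 mm, the ring clears the shaft at about 26 mm and is overspread at about 20 mm.
- tips (a point): On the pliers, midway between the shoulders of the two tips, 56.5 mm below the pivot. Under each flat shoulder is a pin, 3.6 mm thick, 3.5 mm long. At rest the pins are 6 mm apart along the pliers' y, at x = 0. The spread ring grips the pins and hangs on them, sagging a little; the shoulders push it down. Its bore centre is then about 22.5 mm from here, at right angles to the line of the pins.
- tool_stand: Wooden block 70 x 100 x 62 mm (x, y, z) with an upright pocket in the middle of its top, 12 x 26 mm (x, y), its mouth bevelled to 24 mm in x over the top 8 mm, 52 mm deep. The pliers hang in it tips-down, handles across y, resting with their 30 mm wide hips (12 mm below the pivot) on the block's top. Origin at the centre of its underside, z up. Fixed to the bench.
- ring: Open retaining ring of dark spring steel for the 40 mm shaft, 4 mm thick, bore 36.4 mm when free, 50 g, flat on the mat. Origin on the bore axis at the underside (the bore centre shifts about 2 mm towards the gap when spread), z up, x from the centre towards the gap. Its ends are forked lugs, open towards the gap (mouth 7 mm wide), for the pins of the pliers. In the groove it may lie at any angle.
- lug_left (a point): Seat of a pin in the fork of the ring's end on the ring's +y side, at mid thickness; on the free ring 24 mm ahead (ring x) and 10 mm aside of the ring's origin. The two seats are 20 mm apart on the free ring, 21 to 23 mm in the groove, and 32.5 mm where the ring just clears the shaft. Beyond 40 mm the ring is overspread and ruined.
- lug_right (a point): The same seat in the fork of the ring's end on the ring's -y side.
- mat: Cork parts mat, 160 x 160 x 4 mm, on which the ring lies. Origin at the centre of its underside. Fixed to the bench.
- shaft_unit: Conveyor drive shaft end standing upright on its grey square flange (130 mm) with a sprocket (130 mm across, up to 43 mm high), its hub (64 mm wide, up to 55.5 mm), a wave spring, the thrust washer and a bare steel shaft end 40 mm thick. Origin at the centre of the underside, on the shaft axis. Fixed to the bench.
- groove (a point): On the shaft axis at mid height of the ring groove, 68.75 mm above the bench. The groove runs from 66 to 71.5 mm and is 37 mm in diameter. Above it a 40 mm land up to 75 mm, then a bevel down to 35 mm diameter at the top, 78.5 mm above the bench.
- washer: Thrust washer, 62 mm across, on a wave spring round the shaft. Origin at the centre of its top face: 69 mm high when free, covering the lower 3 mm of the groove. It can be pressed down 3 mm, to the groove's lower edge, against 5 N at first and 12.5 N at the end, then meets a firm stop; the ring fits the groove once it is 1.5 mm down. Over 20 N mars the bearing behind it.
- tape_roll: Loose roll of parcel tape lying flat, 104 mm across, 48 mm high; origin at the centre of its underside. Leave alone.
- carton: Loose small cardboard box 110 x 150 x 70 mm; origin at the centre of its underside. Leave alone.
- oil_can: Loose steel can with a black cap, 56 mm across, about 130 mm high; origin at the centre of its underside. Leave alone.

How it is judged (in metres and radians):
On the way, in this order (a step that is already met when the one before it is completed fails the run):
1. the ring is lifted clear of the mat on the tips of the pliers (z of ring in the frame of mat above 0.025 m and contact force between ring and pliers above 2 N and distance between lug_left and lug_right above 0.025 m), for 0.2 s.
2. the ring has closed into the groove (horizontal distance between ring and groove below 0.003 m and z of ring in the frame of groove between -0.0035 and -0.0007 m and angle between ring's own z axis and vertical below 0.08 rad and distance between lug_left and lug_right below 0.025 m), for 0.2 s.
At the end, for the whole second after the job is handed in: The ring lies level in the groove (underside 0.7 to 3.5 mm below the groove's mid height, origin within 3 mm of the shaft axis, tilt under 0.08 rad) and closed (seats under 25 mm apart); the pliers stand in the stand's pocket (within 10 mm, pivot 70 to 80 mm high, tilt under 0.2 rad), all at rest (all of step 2 and horizontal distance between pliers and tool_stand below 0.01 m and z of pliers in the frame of tool_stand between 0.07 and 0.08 m and angle between pliers's own z axis and vertical below 0.2 rad and linear speed of each of pliers, ring below 0.02 m/s); the robot touches nothing.
It fails at once if the ring is overspread: its pin seats more than 40 mm apart (distance between lug_left and lug_right above 0.04 m).
It fails at once if the ring presses the thrust washer with more than 20 N (contact force between ring and washer above 20 N).
It fails at once if the tips of the pliers press on the shaft or washer with more than 20 N (contact force between pliers and shaft_unit above 20 N).
It fails at once if the fingers touch the ring (contact force between the fingers and ring above 0.5 N).
It fails at once if the tape roll, the carton or the oil can is moved by more than 20 mm (distance of any of tape_roll, carton, oil_can from where it was at the start of the episode above 0.02 m).
It also fails if it takes over 72 s, if anything falls off the work surface, if the arm or the gripper's body presses on something with over 40 N, if the wrist force passes 120 N, or if a joint passes its speed limit or range.

### The arm

A 7-joint arm with a two-finger parallel gripper is mounted at the origin on the work surface. World frame = base frame: x ahead of the robot, y to its left, z up, the work surface at z = 0. Lengths are in mm, angles in rad, forces in N, time in s.
With the tool pointing down it reaches from about 425 to 975 mm from the base axis. Payload 16.7 kg.
Tool frame: the origin (TCP) lies between the finger pads; the fingertips stand 22 mm ahead of it and the grasp point (between the pads) lies 3 mm ahead of it (robot.tip_extent is the distance from the TCP to the fingertips, in mm); z points along the fingers, y is the line along which they close (so a half turn about z gives the same grasp; the last joint's range is limited). The gripper opens to 85 mm and grips with 20 to 120 N. Pads are 22 mm wide; open, the fingers measure 114 mm over their backs; the gripper's body (76 mm by 85 mm) begins 54 mm behind the grasp point. The pads swing forward as they close: fully open they stand 13 mm farther back than shut.
Start: joints at [1.113, 0.426, 0.074, 1.606, -0.034, 1.111, -0.067], TCP at [204.468, -643.25, 253.302] pointing down, gripper open.
Joint ranges: [-2.85, 2.85], [-0.5, 2.14], [-1.23, 1.37], [0.21, 2.46], [-1.02, 4.16], [0.16, 2.05], [-2.73, 2.73]. Speed limits (rad/s): [1.89, 1.89, 2.39, 2.39, 3.01, 3.01, 3.01].

### API

Orientations are given as a unit quaternion [w, x, y, z].
In Python, from rig import robot gives the robot as it stands.
- The arm moves only by the tool carry_out, never from a script. Its argument "series" is a list of rows, each a list of 3 entries, a list of its own where there are three numbers: the shift along the tool's x, y, z in m, then the turn, a rotation vector about the tool's x, y, z in units of 5 degrees (1.0 is 5 degrees), then the opening, from 0 (shut) to 1 (fully open). In form: [[[x, y, z], [wx, wy, wz], hand], ...]. A call has 1 to 12 rows; each row shifts and turns the commanded pose from where the row before left it, along the tool's axes as they then stand; what a row does not reach is not made up. A row lasts 1/10 s, in which the tool goes at most 50 mm and 8.59 degrees, less where a joint would pass 70% of its speed; a pose out of reach is approached as far as the arm can. A call is refused whole if a number of a shift passes 0.05 or a number of a turn 1, either way. A call with a gripper value outside its range is refused whole. The fingers move at their own pace and stop on an object; "squeeze" is the grip in N (left out, the last holds). Time passes only in rows, so rows that do not move let the fingers close. It gives the time, the measured TCP pose, the force, the opening and the grip force at its end, in the units of the state.
- robot.state(): the state, without advancing time (a new reading comes with each control period).
- robot.snapshot(name): name is "scene" or "top" or "wrist"; returns the picture (400x640x3 uint8, red, green, blue); there is no depth.
- robot.camera_info(name): a dict with "fov_y" (degrees; the focal length in pixels is half the picture's height over the tangent of half this angle, whatever the lens; pixels are square), "cx", "cy" (the principal point, pixels), "R" (3x3) and "t" (3): a world point X has camera coordinates R X + t; the wrist camera has in their place "tool_from_camera" (4x4, takes a point from camera to tool coordinates, whose origin is the TCP and whose axes are the flange's). Camera axes: x right, y down, z forward; pixel columns grow to the right and rows downward; lengths in mm; the calibration is good to about 2 mm. A picture is of the moment at which its call begins: read the wrist's pose just before it. camera_info takes no time and is no camera call.
- robot.sign_off(): hands the job in; it is judged then, once.
The state is a dict: "time_s": time; "q": joint angles; "qd": joint speeds; "effort": joint torques, N m; "tool_pos": TCP position; "ee_rot": TCP orientation; "wrist_force": force on the tool from outside, world axes, zero at the start; "ft_torque": the same for the moment, N m; "width": finger opening in mm; "gripper_force": force on a finger pad.
Only numpy, scipy, OpenCV 4.12 (cv2) and the standard library are available. Lean on these libraries where they do the work, as an engineer would, in place of code of your own. Each camera call takes 0.05 s, during which the arm holds its last target. There are 200 camera calls.

## Working session

There is one attempt and no reset: what is moved stays moved. The work goes in short steps, Python scripts to look and compute and a tool call to move; the robot and the scene stay as the last step left them, time stands still between calls to the robot, and variables do not carry over. Pictures are saved under pics/ and viewed, at most 10 in all, crops included, and the job is handed in when it is done.

Besides the shell and the picture viewer there is one more tool, called after "Call:" as name(argument=value, ...), one argument or row to a line, values as JSON. carry_out: Moves the arm, as the interface text tells. Its arguments: {"type":"object","properties":{"series":{"type":"array","items":{"type":"array"}},"squeeze":{"type":"number"}},"required":["series"]}

```bash
mkdir -p pics; ls
python3 - <<'E'
from rig import robot
import cv2,json
for n in("scene","top"):
    im=robot.snapshot(n);cv2.imwrite(f"pics/{n}.png",im[:,:,::-1]);i=robot.camera_info(n);print(n,i)
print(robot.state());print(robot.camera_info("wrist"))
E
```

```text
pics
scene {'fov_y': 47.085679057124764, 'cx': 320.98212311167606, 'cy': 198.6470697812701, 'R': array([[-0.72125187,  0.69253257, -0.01394163],
       [ 0.59638434,  0.61062757, -0.52101793],
       [-0.35230875, -0.38409973, -0.85343186]]), 't': array([ 482.71019317, -300.01383602, 1297.90432263])}
top {'fov_y': 52.09959438015323, 'cx': 314.92102815224433, 'cy': 190.78733027020536, 'R': array([[-0.02456488, -0.99968701, -0.00473712],
       [-0.99660278,  0.02486115, -0.07851642],
       [ 0.07860961,  0.00279228, -0.99690157]]), 't': array([  11.75167839,  611.25879313, 1073.42641375])}
{'time_s': 0.1, 'q': array([ 1.11351476,  0.42665989,  0.0738371 ,  1.60654477, -0.03409207,
        1.11080074, -0.06710402]), 'qd': array([-1.40171002e-03, -3.85009109e-03, -1.46277306e-03, -2.79122791e-03,
        4.14304117e-04, -1.40016415e-03, -4.34616992e-05]), 'effort': array([ 8.41874426e-03, -9.51534033e+01,  3.77189934e+00, -4.64407647e+01,
        1.96955865e-02,  6.55201409e-03,  9.08711229e-06]), 'tool_pos': array([ 204.36763334, -642.95698672,  252.68573805]), 'ee_rot': array([-5.62616661e-04,  9.88183356e-01,  1.53275315e-01, -1.28175546e-04]), 'wrist_force': array([-0.52605986, -0.33057723, -0.08418865]), 'ft_torque': array([ 0.05033514, -0.00220591,  0.04002224]), 'gripper_force': 0.0, 'width': 85.47541879437603}
{'fov_y': 68.60358453936027, 'cx': 324.39735584051607, 'cy': 197.3030793593394, 'tool_from_camera': array([[ 3.29855181e-04, -9.58277427e-01, -2.85839578e-01,
         7.35026795e+01],
       [ 9.99999458e-01,  3.38409494e-05,  1.04053464e-03,
         4.93431074e-02],
       [-9.87447778e-04, -2.85839767e-01,  9.58276919e-01,
        -1.21341949e+02],
       [ 0.00000000e+00,  0.00000000e+00,  0.00000000e+00,
         1.00000000e+00]])}
```

View pics/scene.png

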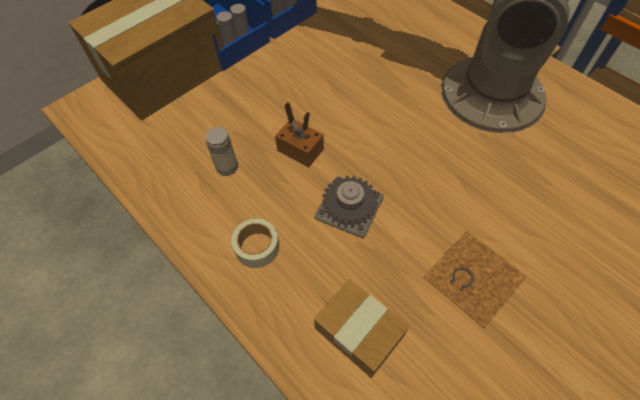

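View pics/top.png

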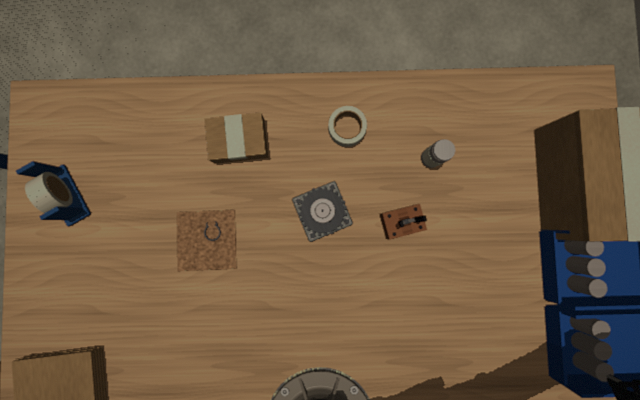

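Scene: stand with pliers near (300,140), shaft at (350,195), ring on the mat at (462,278). Top view: stand (403,222), shaft (323,210), ring (213,231) with its gap apparently up, mat (207,240).

```bash
cat > h.py <<'E'
import numpy as np,cv2
from rig import robot
from scipy.spatial.transform import Rotation as Ro
def K(i,h=400): return h/2/np.tan(np.radians(i["fov_y"]/2))
def pose(s=None):
    s=s or robot.state(); w,x,y,z=s["ee_rot"]; return np.array(s["tool_pos"]),Ro.from_quat([x,y,z,w]).as_matrix()
def ray(n,u,v,s=None):
    i=robot.camera_info(n);f=K(i);d=np.array([(u-i["cx"])/f,(v-i["cy"])/f,1])
    if n=="wrist":
        p,R=pose(s);T=i["tool_from_camera"];return p+R@T[:3,3],R@T[:3,:3]@d
    return -i["R"].T@i["t"],i["R"].T@d
def hit(n,u,v,z,s=None):
    o,d=ray(n,u,v,s);return o+d*(z-o[2])/d[2]
def proj(n,X,s=None):
    i=robot.camera_info(n);f=K(i)
    if n=="wrist":
        p,R=pose(s);T=i["tool_from_camera"];c=T[:3,:3].T@(R.T@(np.array(X)-p)-T[:3,3])
    else: c=i["R"]@X+i["t"]
    return f*c[0]/c[2]+i["cx"],f*c[1]/c[2]+i["cy"]
def save(n,name):
    s=robot.state();im=robot.snapshot(n)[:,:,::-1].copy();cv2.imwrite(f"pics/{name}.png",im);np.save(f"pics/{name}.npy",np.r_[s["tool_pos"],s["ee_rot"]]);return im,s
def load(name):
    a=np.load(f"pics/{name}.npy");return cv2.imread(f"pics/{name}.png"),dict(tool_pos=a[:3],ee_rot=a[3:])
E
python3 - <<'E'
from h import *
im=cv2.imread("pics/top.png")
for nm,u,v,z in[("stand",404,222,62),("shaft",323,210,78.5),("ring",213,231,8),("mat",207,240,4),("can",443,150,130),("tape",348,125,48),("carton",237,138,70)]:print(nm,hit("top",u,v,z).round())
c=np.hstack([cv2.resize(im[180:270,360:460],None,fx=4,fy=4,interpolation=2),cv2.resize(im[190:280,160:260],None,fx=4,fy=4,interpolation=2)])
cv2.imwrite("pics/c1.png",c)
p,R=pose();print(R.round(3))
E
```

```text
stand [ 522. -230.   62.]
shaft [558. -23.  78.]
ring [510. 275.   8.]
mat [487. 292.   4.]
can [ 695. -318.  130.]
tape [783. -96.  48.]
carton [750. 196.  70.]
[[ 0.953  0.303 -0.   ]
 [ 0.303 -0.953  0.001]
 [-0.    -0.001 -1.   ]]
```

View pics/c1.png

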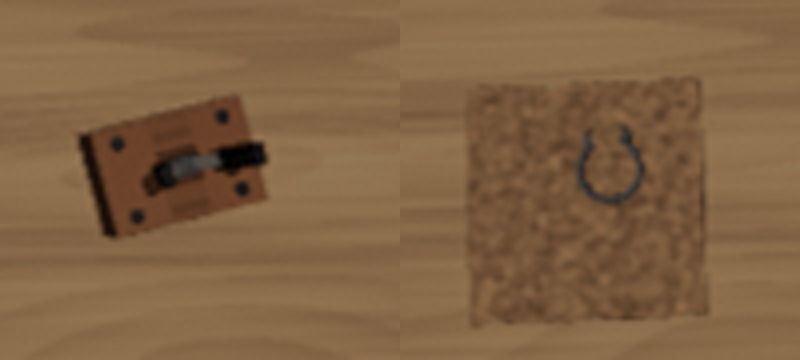

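Left crop: stand with long axis tilted about 13°, pliers leaning right by perspective. Right crop: ring with gap pointing up (world +x), lugs at crop (590,133),(628,133).

Call:
carry_out(
  series=[
    [[0.035,-0.025,0],[0,0,0],1],
    [[0.035,-0.025,0],[0,0,0],1],
    [[0.035,-0.025,0],[0,0,0],1],
    [[0.035,-0.025,0],[0,0,0],1],
    [[0.035,-0.025,0],[0,0,0],1],
    [[0.035,-0.025,0],[0,0,0],1],
    [[0.035,-0.025,0],[0,0,0],1],
    [[0.035,-0.025,0],[0,0,0],1],
    [[0.035,-0.025,0],[0,0,0],1],
    [[0.035,-0.025,0],[0,0,0],1],
    [[0.035,-0.025,0],[0,0,0],1],
    [[0.035,-0.025,0],[0,0,0.9],1],
  ],
)

```text
time_s: 1.3
tool_pos: [514.5, -228.6, 253.2]
ee_rot: [-0.0, 0.993, 0.114, -0.0]
wrist_force: [0.4, -1.5, -0.8]
width: 85.2
gripper_force: 0.0
```

Run:
```python
from h import *
im,s=save("wrist","w1")
print(robot.state()["q"])
im2,_=save("scene","s2")
cv2.imwrite("pics/w1c.png",np.hstack([im,cv2.resize(im2[90:175,250:330],None,fx=2,fy=2)[:, :160]] if 0 else [im]))
```

```text
[ 0.43893545  0.25372524 -0.17446349  1.84863066  0.04686687  1.04254494
 -1.09766072]
```

View pics/w1.png

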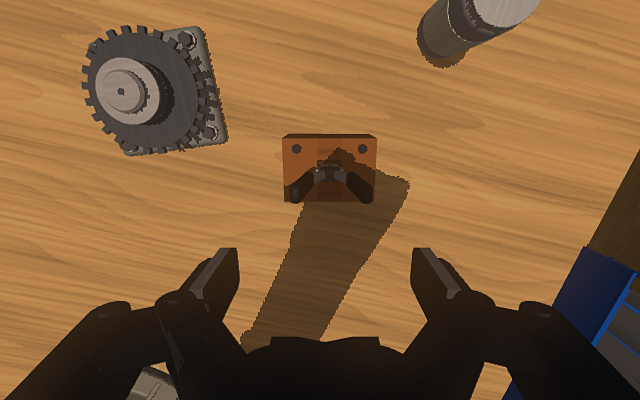

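Wrist view: stand top corners about (283,137),(376,137),(376,202), pliers' handle ends near (297,190) and (363,190), stand well aligned with the image axes.

Run:
```python
from h import *
im,s=load("w1");p,R=pose(s)
hsv=cv2.cvtColor(im,cv2.COLOR_BGR2HSV)
print(hsv[150,300],hsv[170,365],hsv[190,297],hsv[60,300],hsv[145,330])
# stand by colour: distinct saturation
m=((hsv[:,:,0]<12)&(hsv[:,:,1]>140)).astype(np.uint8)*255
m[:, :260]=0;m[:,400:]=0;m[:110]=0;m[220:]=0
m=cv2.morphologyEx(m,cv2.MORPH_OPEN,np.ones((3,3)))
c=max(cv2.findContours(m,0,2)[0],key=cv2.contourArea);print(cv2.boundingRect(c),cv2.minAreaRect(c))
f=lambda u,v,z:(R.T@(hit("wrist",u,v,z,s)-p)).round(1)
for u,v,z in[(283,137,62),(376,137,62),(376,202,62),(283,202,62),(297,192,157),(363,192,157)]:print(f(u,v,z),hit("wrist",u,v,z,s).round(1))
d=((hsv[:,:,2]<60)).astype(np.uint8)*255
d[:, :270]=0;d[:,385:]=0;d[:150]=0;d[215:]=0
n,l,st,ce=cv2.connectedComponentsWithStats(d);print([(st[i].tolist()) for i in range(1,n) if st[i][4]>15])
z=cv2.resize(im[120:220,260:400],None,fx=5,fy=5,interpolation=2);cv2.imwrite("pics/c2.png",z)
```

```text
[ 11 110  67] [ 13 176  71] [ 13 118  52] [ 16 152 181] [ 13 187 131]Traceback (most recent call last):
  File "<stdin>", line 9, in <module>
ValueError: max() iterable argument is empty
```

Run:
```python
from h import *
im,s=load("w1");p,R=pose(s)
f=lambda u,v,z:(R.T@(hit("wrist",u,v,z,s)-p)).round(1)
for u,v,z in[(283,137,62),(376,137,62),(376,202,62),(283,202,62),(297,192,157),(363,192,157)]:print(f(u,v,z),hit("wrist",u,v,z,s).round(1))
z=cv2.resize(im[120:220,260:400],None,fx=5,fy=5,interpolation=2);cv2.imwrite("pics/c2.png",z)
```

```text
[ 46.2 -43.1 191.2] [ 549.7 -176.1   62. ]
[ 46.3  54.4 191.2] [ 571.9 -271.1   62. ]
[-25.2  58.  191.2] [ 503.1 -290.8   62. ]
[-25.2 -45.9 191.2] [ 479.5 -189.6   62. ]
[ 12.9 -20.9  96.2] [ 522.3 -205.3  157. ]
[12.9 30.  96.2] [ 533.8 -254.9  157. ]
```

View pics/c2.png

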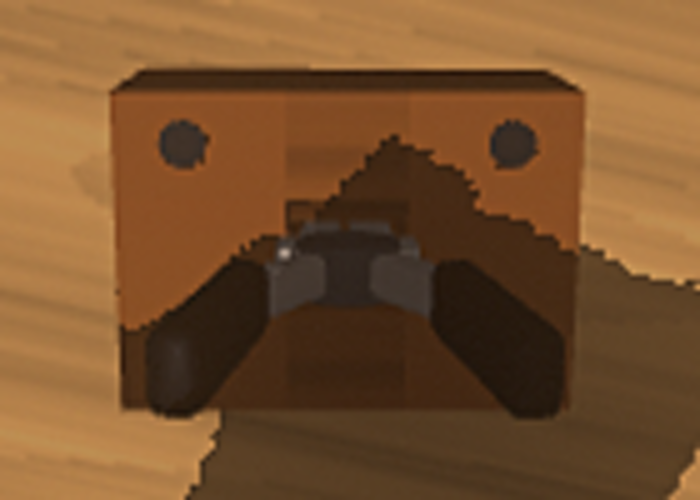

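Call:
carry_out(
  series=[
    [[0.0105,0.0055,0.02],[0,0,0],1],
    [[0,0,0.03],[0,0,0],1],
    [[0,0,0.03],[0,0,0],1],
    [[0,0,0.03],[0,0,0],1],
    [[0,0,0.012],[0,0,0],1],
    [[0,0,0],[0,0,0],0.75],
    [[0,0,0],[0,0,0],0.65],
    [[0,0,0],[0,0,0],0.62],
    [[0,0,0],[0,0,0],0.62],
    [[0,0,0],[0,0,0],0.62],
  ],
  squeeze=70,
)

```text
time_s: 2.4
tool_pos: [526.5, -233.5, 133.3]
ee_rot: [0.001, 0.993, 0.114, 0.001]
wrist_force: [0.4, 1.4, 7.7]
width: 53.4
gripper_force: 7.2
```

Call:
carry_out(
  series=[
    [[0,0,-0.015],[0,0,0],0.62],
    [[0,0,-0.025],[0,0,0],0.62],
    [[0,0,-0.03],[0,0,0],0.62],
    [[0,0,-0.025],[0,0,0],0.62],
    [[0,0,0],[0,0,0],0.62],
    [[0,0,0],[0,0,0],0.62],
  ],
)

```text
time_s: 3.0
tool_pos: [525.5, -233.2, 227.8]
ee_rot: [0.0, 0.993, 0.114, 0.001]
wrist_force: [-1.1, 0.7, -1.3]
width: 52.6
gripper_force: 6.7
```

Run:
```python
from h import *
im,s=save("wrist","w2");print(s["tool_pos"],s["width"],s["wrist_force"],s["gripper_force"])
im=im.copy()
for z in(113,109.5):
  for y in(-6,0,6):
    p,R=pose(s);X=p+R@np.array([0,y,z]);print(z,y,proj("wrist",X,s))
cv2.imwrite("pics/c3.png",cv2.resize(im[60:260,220:440],None,fx=3,fy=3,interpolation=2))
```

```text
[ 525.50248546 -233.21520305  227.81141548] 52.62927898643219 [-1.13616064  0.67552466 -1.29059287] 6.747260569827631
113 -6 (np.float64(316.93719325447455), np.float64(201.44822641638865))
113 0 (np.float64(324.1002204768618), np.float64(201.44853636065355))
113 6 (np.float64(331.2629116943874), np.float64(201.44884629037944))
109.5 -6 (np.float64(316.8377178064547), np.float64(202.71622260376523))
109.5 0 (np.float64(324.0999342782484), np.float64(202.7165066876102))
109.5 6 (np.float64(331.36180537539354), np.float64(202.7167907579447))
```

View pics/c3.png

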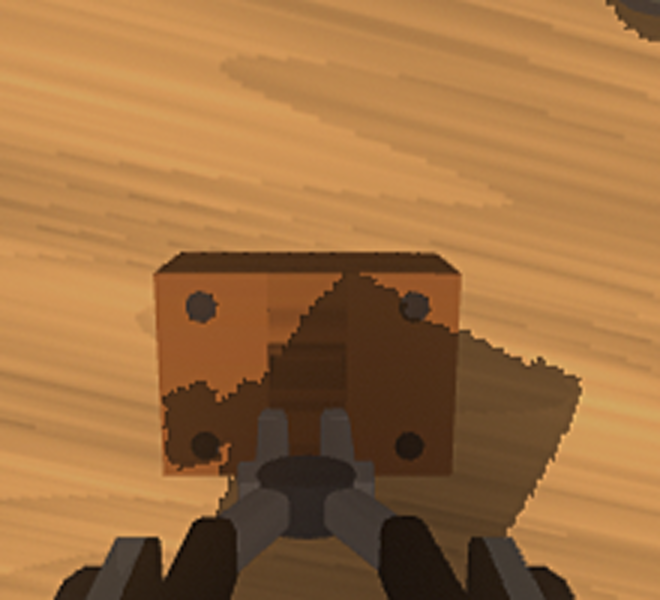

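Tips are visible at pixels (311,197) and (332,197); pliers are held, nearly straight. Travel to the ring, then turn so the ring will be on the camera side.

Call:
carry_out(
  series=[
    [[0.005,-0.02,0],[0,0,0],0.62],
    [[0.009,-0.035,0],[0,0,0],0.62],
    [[0.0113,-0.045,0],[0,0,0],0.62],
    [[0.0113,-0.045,0],[0,0,0],0.62],
    [[0.0113,-0.045,0],[0,0,0],0.62],
    [[0.0113,-0.045,0],[0,0,0],0.62],
    [[0.0113,-0.045,0],[0,0,0],0.62],
    [[0.0113,-0.045,0],[0,0,0],0.62],
    [[0.0113,-0.045,0],[0,0,0],0.62],
    [[0.0113,-0.045,0],[0,0,0],0.62],
    [[0.0113,-0.045,0],[0,0,0],0.62],
    [[0.0085,-0.034,0],[0,0,0],0.62],
  ],
)

```text
time_s: 4.25
tool_pos: [533.0, 279.1, 225.6]
ee_rot: [-0.0, 0.993, 0.115, -0.001]
wrist_force: [0.2, -0.1, -1.3]
width: 52.9
gripper_force: 6.7
```

Call:
carry_out(
  series=[
    [[0,0,0],[0,0,-1],0.62],
    [[0,0,0],[0,0,-1],0.62],
    [[0,0,0],[0,0,-1],0.62],
    [[0,0,0],[0,0,-1],0.62],
    [[0,0,0],[0,0,-1],0.62],
    [[0,0,0],[0,0,-1],0.62],
    [[0,0,0],[0,0,-1],0.62],
    [[0,0,0],[0,0,-1],0.62],
    [[0,0,0],[0,0,-1],0.62],
    [[0,0,0],[0,0,-1],0.62],
    [[0,0,0],[0,0,-1],0.62],
    [[0,0,0],[0,0,-1],0.62],
  ],
)

```text
time_s: 5.45
tool_pos: [533.6, 275.9, 225.5]
ee_rot: [-0.0, 0.802, 0.597, -0.001]
wrist_force: [0.2, -0.3, -0.9]
width: 53.1
gripper_force: 6.7
```

```bash
python3 -c "
from h import *
s=robot.state();print(s['q'],s['tool_pos'],s['width']);print(pose(s)[1].round(3))"
```

```text
[-0.1006522   0.39638042 -0.6144778   1.77430969  0.25828791  1.05414963
 -1.09853268] [533.57323432 275.86188649 225.46513427] 53.05252527955602
[[ 0.287  0.958 -0.002]
 [ 0.958 -0.287 -0.001]
 [-0.001 -0.001 -1.   ]]
```

Call:
carry_out(
  series=[
    [[0,0,0],[0,0,-1],0.62],
    [[0,0,0],[0,0,-1],0.62],
    [[0,0,0],[0,0,-1],0.62],
    [[0,0,0],[0,0,-1],0.62],
    [[0,0,0],[0,0,-1],0.62],
    [[0,0,0],[0,0,-1],0.62],
    [[0,0,0],[0,0,-1],0.62],
    [[0,0,0],[0,0,-1],0.62],
    [[0,0,0],[0,0,-1],0.62],
    [[0,0,0],[0,0,-1],0.62],
    [[0,0,0],[0,0,-1],0.62],
    [[0,0,0],[0,0,-1],0.62],
  ],
)

```text
time_s: 6.65
tool_pos: [533.6, 275.8, 225.5]
ee_rot: [-0.001, 0.396, 0.918, -0.001]
wrist_force: [-0.2, -1.8, -1.2]
width: 53.5
gripper_force: 6.7
```

Call:
carry_out(
  series=[
    [[0,0,0],[0,0,-1],0.62],
    [[0,0,0],[0,0,-1],0.62],
    [[0,0,0],[0,0,-1],0.62],
    [[0,0,0],[0,0,-1],0.62],
    [[0,0,0],[0,0,-1],0.62],
    [[0,0,0],[0,0,-1],0.62],
    [[0,0,0],[0,0,-1],0.62],
    [[0,0,0],[0,0,-1],0.62],
    [[0,0,0],[0,0,-1],0.62],
    [[0,0,0],[0,0,-1],0.62],
    [[0,0,0],[0,0,0],0.62],
  ],
)

```text
time_s: 7.75
tool_pos: [533.7, 275.8, 225.5]
ee_rot: [-0.001, -0.028, 1.0, -0.0]
wrist_force: [-1.5, -0.0, -1.6]
width: 52.7
gripper_force: 6.7
```

Run:
```python
from h import *
im,s=save("wrist","w3");print(s["tool_pos"],s["width"],s["q"])
print(pose(s)[1].round(3))
cv2.imwrite("pics/c4.png",cv2.resize(im[60:260,200:460],None,fx=3,fy=3,interpolation=2))
```

```text
[533.71283467 275.8120892  225.49387038] 52.68375869627155 [ 0.17898997  0.52227788 -1.02181697  1.75906316  0.48607086  1.14079282
  0.632452  ]
[[-0.998 -0.056 -0.002]
 [-0.056  0.998 -0.   ]
 [ 0.002 -0.    -1.   ]]
```

View pics/c4.png

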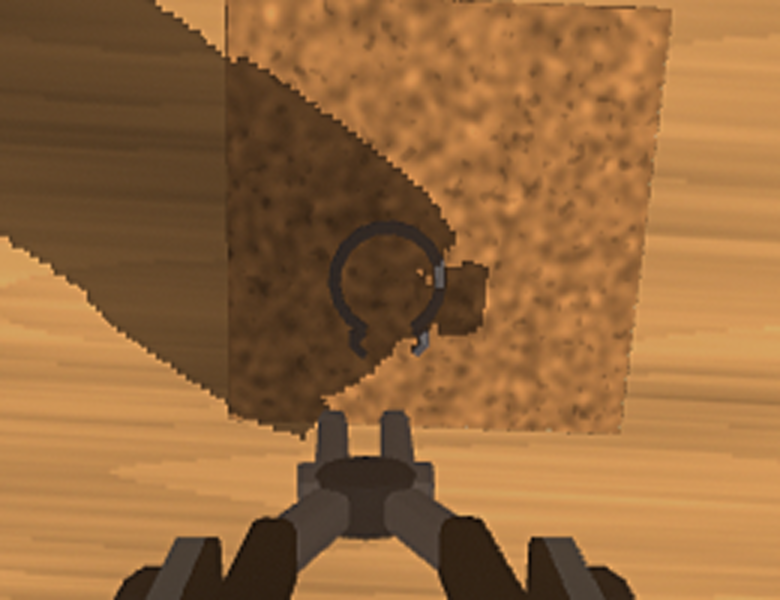

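Ring: centre near crop (388,279), lugs at (357,342) and (421,340), gap toward the pliers; tips at crop (332,412),(396,412).

```bash
cat > ringfit.py <<'E'
from h import *
from scipy.optimize import least_squares
def fit(name,box,zt,thr=None,dbg=None):
    """box=(u0,v0,u1,v1); mask bluish dark; returns tool-frame centre"""
    im,s=load(name);p,R=pose(s);b,g,r=[im[:,:,k].astype(int) for k in range(3)]
    m=(b>=r-6)&(b<200);M=np.zeros(m.shape,bool);M[box[1]:box[3],box[0]:box[2]]=1;m&=M
    v,u=np.nonzero(m)
    P=np.array([(R.T@(hit("wrist",a,c,zt,s)-p))[:2] for a,c in zip(u,v)])
    return m,P
E
python3 - <<'E'
from ringfit import *
m,P=fit("w3",(305,130,355,180),6)
def res(q,P):return np.hypot(P[:,0]-q[0],P[:,1]-q[1])-20
c=np.median(P,0)
for k in range(6):
    d=np.abs(res(c,P));Q=P[(P[:,0]>c[0]-14)&(d<6)];c=least_squares(res,c,args=(Q,),loss="soft_l1").x
print(len(P),len(Q),c,np.std(res(c,Q)))
L=P[P[:,0]<c[0]-19];y=L[:,1]-c[1]
for sgn in(-1,1):
    q=L[(y*sgn>0)];print(sgn,q.mean(0),q.min(0),q.max(0),len(q))
im,s=load("w3");p,R=pose(s)
print("centre world",hit("wrist",*proj("wrist",p+R@np.r_[c,p[2]-6],s),6,s))
for t in((317.3+2,196.7),(0,0)):pass
for u in(305.7,315.7,327,337):
    o,d=ray("wrist",u,196.7,s);o=R.T@(o-p);d=R.T@d;print((o+d*(110-o[2])/d[2]).round(1))
E
```

```text
8 0 [-2.9126535  17.80919683] nan
  ret = _var(a, axis=axis, dtype=dtype, out=out, ddof=ddof,
  arrmean = um.true_divide(arrmean, div, out=arrmean,
  ret = ret.dtype.type(ret / rcount)
<stdin>:10: RuntimeWarning: Mean of empty slice.
  ret = um.true_divide(
Traceback (most recent call last):
ValueError: zero-size array to reduction operation minimum which has no identity
```

```bash
sed -i 's/m=(b>=r-6)&(b<200)/m=(b>0.68*r)/' ringfit.py
cat >> ringfit.py <<'E'
def res(q,P):return np.hypot(P[:,0]-q[0],P[:,1]-q[1])-q[2]
def ring(name,box,zt,c0):
    m,P=fit(name,box,zt);c=np.r_[c0,20]
    for k in range(6):
        Q=P[(P[:,0]>c[0]-14)&(np.abs(res(c,P))<5)];c=least_squares(res,c,args=(Q,),loss="soft_l1").x
    L=P[(P[:,0]<c[0]-20)&(P[:,0]>c[0]-34)];out=[]
    for sg in(-1,1):
        q=L[(L[:,1]-c[1])*sg>0];out.append((q.mean(0).round(1),q.min(0).round(1),q.max(0).round(1),len(q)))
    return c,len(Q),np.std(res(c,Q)),out
E
python3 - <<'E'
from ringfit import *
im,s=load("w3");p,R=pose(s)
print([im[y,x].tolist() for x,y in((329,135),(311,152),(319,174),(329,150))])
print((R.T@(hit("wrist",329,153,6,s)-p)).round(1))
c0=(R.T@(hit("wrist",329,153,6,s)-p))[:2]
r=ring("w3",(305,130,355,182),6,c0);print(r)
o,_=ray("wrist",0,0,s);print("origin world",(p+R@np.r_[r[0][:2],p[2]-6]).round(1))
for u in(305.7,315.7,327,337):
    o,d=ray("wrist",u,196.7,s);o=R.T@(o-p);d=R.T@d;print((o+d*(110-o[2])/d[2]).round(1))
E
```

```text
[[37, 43, 53], [35, 39, 48], [35, 41, 53], [29, 52, 78]]
[ 23.8   5.2 219.5]
(array([23.77337145,  4.72957597, 20.45896346]), 199, np.float64(1.1281383437610593), [(array([-0.8, -6.9]), array([-6. , -8.9]), array([ 3.7, -4.2]), 24), (array([-0.6, 18.5]), array([-6. , 15.9]), array([ 3.7, 20.7]), 30)])
origin world [509.3 279.1   6. ]
[  3.5 -15.5 110. ]
[  3.5  -7.2 110. ]
[  3.5   2.1 110. ]
[  3.5  10.3 110. ]
```

Call:
carry_out(
  series=[
    [[0.0008,0.0084,0.01],[0,0,0],0.62],
    [[0,0,0.02],[0,0,-0.5],0.62],
    [[0,0,0.025],[0,0,0],0.62],
    [[0,0,0.02],[0,0,0],0.62],
    [[0,0,0.008],[0,0,0],0.62],
    [[0,0,0],[0,0,0],0.62],
    [[0,0,0],[0,0,0],0.62],
  ],
)

```text
time_s: 8.5
tool_pos: [532.8, 285.0, 143.6]
ee_rot: [0.0, -0.049, 0.999, 0.0]
wrist_force: [-0.4, 0.8, -0.4]
width: 53.3
gripper_force: 6.7
```

Run:
```python
from ringfit import *
im,s=save("wrist","w4");p,R=pose(s);print(s["tool_pos"],s["width"]);print(R.round(3))
for X in([p+R@np.array([24,-2,p[2]-6])]):print(proj("wrist",X,s))
cv2.imwrite("pics/c5.png",cv2.resize(im[110:230,230:430],None,fx=4,fy=4,interpolation=2))
```

```text
[532.77913957 284.97615667 143.58538408] 53.301196629319605
[[-0.995 -0.099  0.   ]
 [-0.099  0.995  0.   ]
 [-0.     0.    -1.   ]]
(np.float64(322.3035051760278), np.float64(165.8773740906588))
```

View pics/c5.png

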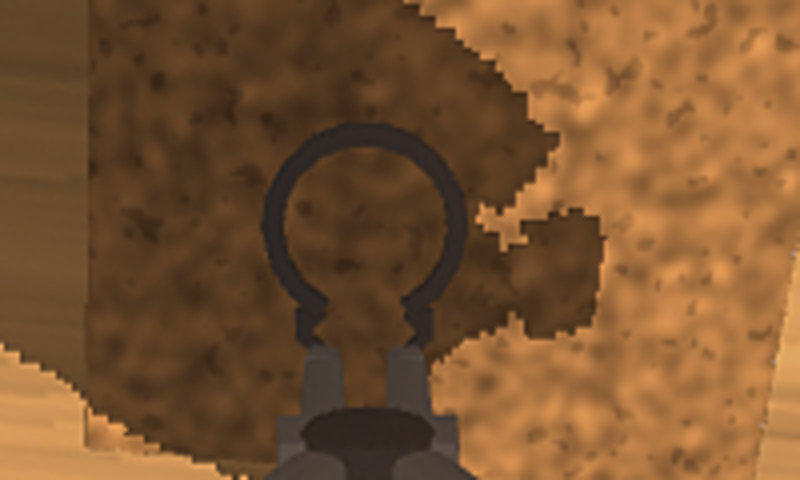

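Close view: fork notches at crop (313,327) and (412,327), jaw tip ends at (323,345) and (409,345), laterally aligned.

Run:
```python
from ringfit import *
im,s=load("w4");p,R=pose(s)
print(robot.camera_info("wrist"))
def at(u,v,zt):
    o,d=ray("wrist",u,v,s);o=R.T@(o-p);d=R.T@d;return (o+d*(zt-o[2])/d[2]).round(2)
zb=p[2]
print("seat",at(320.6,191.8,zb-8),at(320.6,191.8,zb-6),"tip front",at(321.5,196.2,115.8))
print(ring("w4",(290,135,350,196),6,at(321.2,166,zb-6)[:2]))
```

```text
{'fov_y': 68.60358453936027, 'cx': 324.39735584051607, 'cy': 197.3030793593394, 'tool_from_camera': array([[ 3.30038790e-04, -9.57636317e-01, -2.87980166e-01,
         7.25453368e+01],
       [ 9.99999662e-01,  5.32842895e-04, -6.25845282e-04,
         4.96947410e-02],
       [ 7.52780356e-04, -2.87979863e-01,  9.57636169e-01,
        -1.21341509e+02],
       [ 0.00000000e+00,  0.00000000e+00,  0.00000000e+00,
         1.00000000e+00]])}
seat [  0.51  -3.58 135.59] [-5.0000e-02 -3.6000e+00  1.3759e+02] tip front [  2.2   -2.55 115.8 ]
(array([23.72026808, -3.37627364, 20.59971645]), 513, np.float64(1.2375212002643592), [(array([  0.6, -16.6]), array([ -3.1, -18.9]), array([  3.6, -13.3]), 42), (array([0.5, 9.3]), array([-3.1,  5.9]), array([ 3.6, 11.5]), 42)])
```

Call:
carry_out(
  series=[
    [[0.0008,-0.0009,0.005],[0,0,0],0.62],
    [[0,0,0.007],[0,0,0],0.62],
    [[0,0,0.004],[0,0,0],0.62],
    [[0,0,0.001],[0,0,0],0.62],
    [[0,0,0],[0,0,0],0.62],
    [[0,0,0],[0,0,0],0.62],
  ],
)

```text
time_s: 9.15
tool_pos: [532.1, 283.7, 126.5]
ee_rot: [0.0, -0.049, 0.999, 0.0]
wrist_force: [-0.7, -0.1, -0.9]
width: 52.8
gripper_force: 6.7
```

Call:
carry_out(
  series=[
    [[0,0,0.001],[0,0,0],0.62],
    [[0,0,0.0005],[0,0,0],0.62],
    [[0,0,0],[0,0,0],0.62],
  ],
)

```text
time_s: 9.45
tool_pos: [532.2, 283.6, 124.9]
ee_rot: [0.0, -0.049, 0.999, 0.0]
wrist_force: [0.3, -0.8, 0.0]
width: 53.3
gripper_force: 6.8
```

Call:
carry_out(
  series=[
    [[0,0,0.001],[0,0,0],0.62],
    [[0,0,0],[0,0,0],0.62],
    [[0,0,0],[0,0,0],0.62],
  ],
)

```text
time_s: 9.75
tool_pos: [532.4, 283.9, 124.3]
ee_rot: [0.0, -0.049, 0.999, 0.0]
wrist_force: [-0.2, -0.9, 5.1]
width: 53.4
gripper_force: 7.4
```

Call:
carry_out(
  series=[
    [[0,0,-0.0007],[0,0,0],0.6],
    [[0,0,-0.0004],[0,0,0],0.57],
    [[0,0,-0.0004],[0,0,0],0.55],
    [[0,0,-0.0004],[0,0,0],0.53],
    [[0,0,0],[0,0,0],0.53],
    [[0,0,0],[0,0,0],0.53],
  ],
)

```text
time_s: 10.35
tool_pos: [532.5, 284.1, 126.5]
ee_rot: [0.001, -0.049, 0.999, 0.0]
wrist_force: [-0.9, -0.8, 7.8]
width: 45.2
gripper_force: 8.3
```

Call:
carry_out(
  series=[
    [[0,0,-0.0002],[0,0,0],0.51],
    [[0,0,-0.0002],[0,0,0],0.49],
    [[0,0,-0.0002],[0,0,0],0.47],
    [[0,0,0],[0,0,0],0.47],
    [[0,0,0],[0,0,0],0.47],
  ],
)

```text
time_s: 10.85
tool_pos: [532.7, 283.7, 127.3]
ee_rot: [0.001, -0.049, 0.999, 0.0]
wrist_force: [-1.4, -2.6, 12.9]
width: 40.3
gripper_force: 14.5
```

Run:
```python
from ringfit import *
im,s=save("wrist","w5");p,R=pose(s);print(p,s["width"],s["gripper_force"],s["wrist_force"],s["ft_torque"])
c=ring("w5",(280,135,360,204),6,[24,-3]);print(c)
cv2.imwrite("pics/c6.png",cv2.resize(im[110:230,230:430],None,fx=4,fy=4,interpolation=2))
```

```text
[532.73582069 283.70266343 127.28112945] 40.337473473308584 14.536502212285995 [-1.35851342 -2.56524027 12.90921148] [-0.78893959  0.2112854   0.01507807]
(array([23.22499923, -2.48712676, 20.82033472]), 594, np.float64(1.269158953569151), [(array([ -1.8, -15. ]), array([ -5.6, -18.7]), array([  2.5, -10. ]), 92), (array([-1.9, 10.6]), array([-5.6,  6.5]), array([ 2.6, 14.3]), 87)])
```

Call:
carry_out(
  series=[
    [[0,0,-0.001],[0,0,0],0.46],
    [[0,0,-0.0005],[0,0,0],0.44],
    [[0,0,-0.0004],[0,0,0],0.42],
    [[0,0,-0.0003],[0,0,0],0.4],
    [[0,0,-0.0003],[0,0,0],0.38],
    [[0,0,0],[0,0,0],0.38],
    [[0,0,0],[0,0,0],0.38],
  ],
)

```text
time_s: 11.6
tool_pos: [532.1, 283.5, 128.8]
ee_rot: [-0.0, -0.049, 0.999, -0.0]
wrist_force: [0.9, -3.5, 3.8]
width: 32.6
gripper_force: 29.1
```

Call:
carry_out(
  series=[
    [[0,0,0],[0,0,0],0.36],
    [[0,0,-0.0003],[0,0,0],0.34],
    [[0,0,-0.0002],[0,0,0],0.32],
    [[0,0,0],[0,0,0],0.31],
    [[0,0,0],[0,0,0],0.31],
    [[0,0,0],[0,0,0],0.31],
  ],
)

```text
time_s: 12.2
tool_pos: [532.1, 283.6, 129.4]
ee_rot: [0.0, -0.049, 0.999, 0.0]
wrist_force: [1.0, -4.1, 4.7]
width: 27.0
gripper_force: 38.4
```

Run:
```python
from ringfit import *
im,s=save("wrist","w6");p,R=pose(s);print(p,s["width"],s["gripper_force"],s["wrist_force"],s["ft_torque"])
c=ring("w6",(280,135,360,204),6,[24,-3]);print(c)
cv2.imwrite("pics/c7.png",cv2.resize(im[110:230,230:430],None,fx=4,fy=4,interpolation=2))
```

```text
[532.1420895  283.55721089 129.37947414] 27.049082435189195 38.365907524712384 [ 1.04249811 -4.0653625   4.70538925] [-1.0207334  -0.20695974 -0.01259954]
(array([20.57352547, -3.07027227, 22.50137149]), 612, np.float64(1.2852905047014136), [(array([ -3.5, -21.7]), array([ -6.3, -25.9]), array([  0.1, -15.4]), 79), (array([-3.3, 14.2]), array([-6.3,  9.2]), array([ 0.1, 18. ]), 74)])
```

View pics/c7.png

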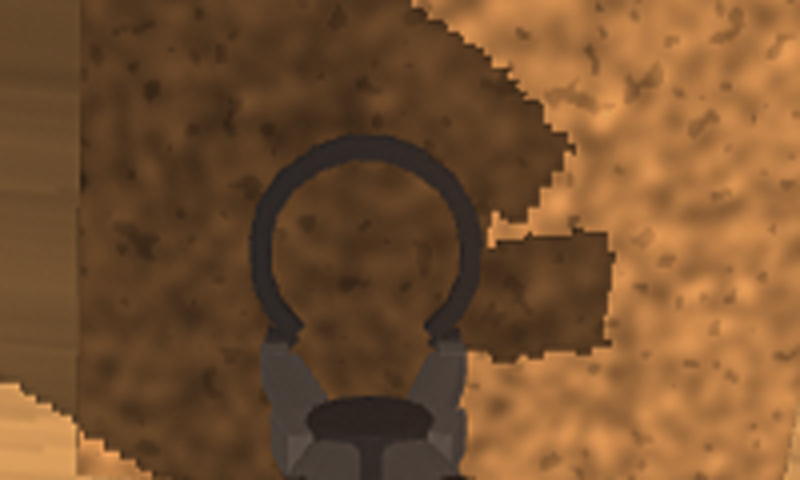

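The ring is seated on both pins (crop (280,335) and (450,335)) and spread round and symmetric.

Call:
carry_out(
  series=[
    [[0,0,0],[0,0,0],0.3],
    [[0,0,0],[0,0,0],0.29],
    [[0,0,0],[0,0,0],0.29],
    [[0,0,-0.002],[0,0,0],0.29],
    [[0,0,-0.005],[0,0,0],0.29],
    [[0,0,-0.01],[0,0,0],0.29],
    [[0,0,-0.015],[0,0,0],0.29],
    [[0,0,-0.02],[0,0,0],0.29],
    [[0,0,-0.02],[0,0,0],0.29],
    [[0,0,-0.015],[0,0,0],0.29],
    [[0,0,0],[0,0,0],0.29],
    [[0,0,0],[0,0,0],0.29],
  ],
)

```text
time_s: 13.45
tool_pos: [532.1, 283.3, 216.4]
ee_rot: [0.0, -0.049, 0.999, -0.0]
wrist_force: [-1.1, -1.4, -2.1]
width: 25.4
gripper_force: 37.4
```

Run:
```python
from ringfit import *
im,s=save("wrist","w7");p,R=pose(s);print(p,s["width"],s["gripper_force"],s["wrist_force"],s["ft_torque"],s["q"])
for z in(p[2]-121,):print(ring("w7",(275,130,365,204),z,[20.6,-3]))
im2,_=save("scene","s7")
```

```text
[532.14325886 283.334362   216.36495513] 25.43525858395466 37.364613711833954 [-1.06991693 -1.35964476 -2.13815448] [-0.02649437  0.05926922 -0.01496869] [ 0.16423981  0.53753223 -1.02313491  1.76443236  0.50506761  1.12959792
  0.64791978]
(array([21.46476483, -2.8786961 , 22.20475721]), 395, np.float64(1.2276594998556416), [(array([ -2.8, -21. ]), array([ -5.5, -24.8]), array([  0.8, -15.2]), 72), (array([-2.8, 15.9]), array([-5.5, 10.8]), array([ 0.9, 19.5]), 69)])
```

Call:
carry_out(
  series=[
    [[-0.0017,-0.01,0],[0,0,0],0.28],
    [[-0.0017,-0.02,0],[0,0,0],0.28],
    [[-0.0017,-0.03,0],[0,0,0],0.275],
    [[-0.0017,-0.03,0],[0,0,0],0.275],
    [[-0.0017,-0.03,0],[0,0,0],0.275],
    [[-0.0017,-0.03,0],[0,0,0],0.275],
    [[-0.0017,-0.03,0],[0,0,0],0.275],
    [[-0.0017,-0.03,0],[0,0,0],0.275],
    [[-0.0017,-0.022,0],[0,0,0],0.275],
    [[-0.0017,-0.012,0],[0,0,0],0.275],
    [[0,0,0],[0,0,0],0.275],
    [[0,0,0],[0,0,0],0.275],
  ],
)

```text
time_s: 14.75
tool_pos: [572.7, 43.2, 216.2]
ee_rot: [-0.0, -0.049, 0.999, 0.0]
wrist_force: [0.0, -0.4, -1.8]
width: 24.7
gripper_force: 39.1
```

Run:
```python
from ringfit import *
im,s=save("wrist","w8");p,R=pose(s);print(p,s["width"],s["gripper_force"],s["wrist_force"],s["q"])
print(ring("w8",(275,130,365,204),p[2]-121,[20.6,-3]))
print("expect shaft top",proj("wrist",np.array([558,-23,78.5]),s))
a=im[60:260,150:400].copy()
for X in([558,-23,78.5],):
  pass
cv2.imwrite("pics/c8.png",cv2.resize(a,None,fx=3,fy=3,interpolation=2))
```

```text
[572.74031971  43.18963626 216.24560893] 24.667233225729575 39.11994578316808 [ 0.02929175 -0.42467459 -1.82926822] [ 0.61133388  0.48946723 -1.03512586  1.82733976  0.47082961  1.09702169
  1.07403053]Traceback (most recent call last):
  File "<stdin>", line 3, in <module>
  File "ringfit.py", line 12, in ring
    m,P=fit(name,box,zt);c=np.r_[c0,20]
        ~~~^^^^^^^^^^^^^
  File "ringfit.py", line 8, in fit
    P=np.array([(R.T@(hit("wrist",a,c,zt,s)-p))[:2] for a,c in zip(u,v)])
                      ~~~^^^^^^^^^^^^^^^^^^
  File "h.py", line 13, in hit
    o,d=ray(n,u,v,s);return o+d*(z-o[2])/d[2]
        ~~~^^^^^^^^^
  File "h.py", line 8, in ray
    i=robot.camera_info(n);f=K(i);d=np.array([(u-i["cx"])/f,(v-i["cy"])/f,1])
ValueError: time passes only in moves, steps and waits
```

```bash
sed -i 's/robot.camera_info(n)/info(n)/' h.py
cat >> h.py <<'E'
import functools
@functools.cache
def info(n): return robot.camera_info(n)
E
python3 - <<'E'
from ringfit import *
im,s=load("w8");p,R=pose(s);print(p)
print(ring("w8",(275,130,365,204),p[2]-121,[20.6,-3]))
print("expect shaft top",proj("wrist",np.array([558,-23,78.5]),s))
cv2.imwrite("pics/c8.png",cv2.resize(im[60:260,150:400],None,fx=3,fy=3,interpolation=2))
E
```

```text
[572.74031971  43.18963626 216.24560893]
(array([24.0268947 , -3.07959959, 20.74029591]), 851, np.float64(2.8150630150487324), [(array([ -0.9, -23.7]), array([ -5.5, -43. ]), array([ 3.5, -3.9]), 495), (array([-0.3,  8.7]), array([-5.5, -3.1]), array([ 3.5, 20.4]), 201)])
expect shaft top (np.float64(252.6084642314226), np.float64(168.93067847476073))
```

View pics/c8.png

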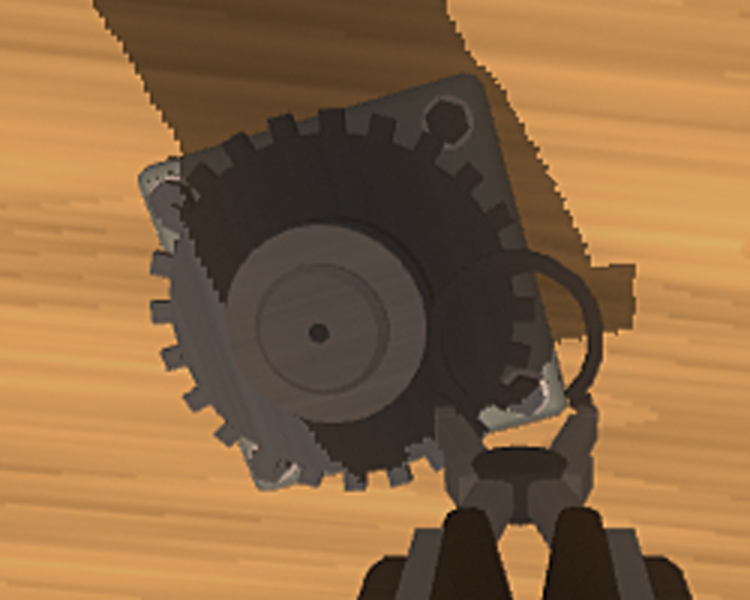

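Shaft top centre mark is at crop (319,333) → pixel (256.3,171.0); ring hangs on the pins with its right edge at crop 603, top edge at crop row 251.

Run:
```python
from ringfit import *
im,s=load("w8");p,R=pose(s)
def at(u,v,zt):
    o,d=ray("wrist",u,v,s);o=R.T@(o-p);d=R.T@d;return (o+d*(zt-o[2])/d[2]).round(2)
g=cv2.cvtColor(im,cv2.COLOR_BGR2GRAY)
w=g[164:178,249:263].astype(float);k=np.clip(np.median(w)-10-w,0,None);ys,xs=np.mgrid[164:178,249:263]
u,v=(xs*k).sum()/k.sum(),(ys*k).sum()/k.sum();print("dot",u,v,"tool",at(u,v,p[2]-78.5),"world",hit("wrist",u,v,78.5,s).round(1))
# washer circle: bright disc
print("washer",at(150+327.5/3,60+323.5/3,p[2]-69))
print("ring right edge",at(351,165,121),"top edge",at(325,143.5,121))
a,s7=load("w7");print(np.load("pics/w7.npy")[:3])
print("w7 ring",ring("w7",(275,130,365,204),95.4,[20.6,-3])[0], "free check w6",ring("w6",(280,135,360,204),8,[20.6,-3])[0])
m,P=fit("w7",(275,130,365,204),95.4);Q=P[(P[:,0]>8)];print("w7 extents",Q.min(0),Q.max(0))
```

```text
dot 255.7629009762901 170.50627615062763 tool [ 19.74 -61.78 137.75] world [559.2 -20.1  78.5]
washer [ 20.32 -60.72 147.25]
ring right edge [ 27.86  22.11 121.  ] top edge [ 45.63   0.37 121.  ]
[532.14325886 283.334362   216.36495513]
w7 ring [21.47225264 -2.87832811 22.20153401] free check w6 [20.9985853  -3.04514292 22.31744342]
w7 extents [  8.85582671 -26.55695991] [45.23241319 20.72567731]
```

Call:
carry_out(
  series=[
    [[0,-0.01,0],[0,0,0],0.275],
    [[-0.0009,-0.02,0],[0,0,0],0.275],
    [[-0.0009,-0.02,0],[0,0,0],0.275],
    [[0,-0.0087,0],[0,0,0],0.275],
    [[0,0,0.004],[0,0,0],0.275],
    [[0,0,0.003],[0,0,0],0.275],
    [[0,0,0],[0,0,0],0.275],
    [[0,0,0],[0,0,0],0.275],
  ],
)

```text
time_s: 15.6
tool_pos: [580.4, -14.8, 209.3]
ee_rot: [-0.0, -0.05, 0.999, 0.0]
wrist_force: [-0.0, 0.5, -1.3]
width: 24.2
gripper_force: 39.1
```

Run:
```python
from ringfit import *
im,s=save("wrist","w9");p,R=pose(s);print(p,s["width"],s["wrist_force"],s["gripper_force"])
def at(u,v,zt):
    o,d=ray("wrist",u,v,s);o=R.T@(o-p);d=R.T@d;return (o+d*(zt-o[2])/d[2]).round(2)
eu,ev=proj("wrist",p+R@np.array([21.7,-2.8,p[2]-78.5]),s);print("pred",eu,ev)
g=cv2.cvtColor(im,cv2.COLOR_BGR2GRAY);u0,v0=int(eu),int(ev)
np.set_printoptions(linewidth=250)
print(g[v0-9:v0+10,u0-10:u0+11])
print("row",g[v0,u0-45:u0+46]);print("col",g[v0-40:v0+35,u0])
```

```text
[580.36901277 -14.82827015 209.30528955] 24.192017703421435 [-0.01480908  0.45046227 -1.28757377] 39.100876143202186
pred 321.3341260485516 169.9186381948865
[[75 75 74 75 74 75 73 73 71 72 73 72 73 74 73 74 75 73 74 74 75]
 [74 75 74 73 72 72 73 73 73 73 75 74 74 73 74 73 73 74 75 75 75]
 [71 71 73 73 73 73 74 74 75 74 72 73 72 74 75 75 76 76 76 75 75]
 [73 73 74 74 74 73 72 73 72 75 74 76 75 75 75 75 75 75 75 74 75]
 [73 74 73 73 73 73 74 75 75 75 76 75 75 75 74 74 74 75 76 75 76]
 [72 72 74 74 75 75 75 75 75 76 76 76 75 75 75 75 75 75 75 75 76]
 [74 74 74 76 74 75 74 74 75 73 72 74 76 75 76 75 75 74 74 75 74]
 [75 74 74 74 74 73 75 77 71 52 42 44 63 75 76 75 75 74 74 74 74]
 [74 75 74 75 73 75 76 72 43 37 39 39 38 53 77 74 75 75 75 76 76]
 [74 74 74 74 74 75 75 41 37 39 41 41 39 40 79 75 75 76 75 75 75]
 [74 74 74 74 73 76 77 46 38 40 41 42 38 41 80 76 76 76 76 76 77]
 [75 74 74 74 74 75 75 54 38 40 42 40 39 44 80 77 76 76 76 76 77]
 [74 74 74 74 74 74 75 59 41 39 39 39 43 64 79 77 76 77 78 75 75]
 [73 74 74 75 74 75 77 76 59 47 44 49 64 79 77 75 75 75 74 73 73]
 [75 75 74 76 75 75 76 78 79 79 71 80 79 76 74 74 73 73 75 74 74]
 [76 75 75 75 75 75 76 76 76 76 76 75 74 73 74 73 73 72 73 73 72]
 [77 76 77 76 76 75 75 74 73 73 73 73 72 73 73 73 74 73 73 73 72]
 [76 75 75 74 73 73 74 73 72 73 73 72 73 73 73 72 72 73 73 74 74]
 [73 74 73 73 73 73 73 72 72 72 73 72 72 71 72 73 73 74 72 72 73]]
row [43 43 44 44 45 44 44 45 44 42 42 61 80 77 77 78 46 40 43 43 40 44 72 67 64 69 77 75 76 75 74 74 74 75 75 74 74 74 74 74 75 75 41 37 39 41 41 39 40 79 75 75 76 75 75 75 75 77 76 77 77 77 77 77 77 75 68 70 78 60 43 44 45 44 43 67 80 79 80 78 41 46 46
 47 48 49 48 49 49 49 49]
col [42 40 37 43 60 80 76 76 78 76 77 77 80 76 42 40 42 42 43 41 52 78 75 75 74 74 73 73 74 77 73 73 75 72 74 76 76 72 42 39 41 41 42 39 44 71 76 73 73 73 72 72 74 74 74 75 74 73 74 76 75 60 68 81 77 75 75 75 75 74 77 75 46 39 51]
```

Run:
```python
from ringfit import *
im,s=load("w9");p,R=pose(s)
def at(u,v,zt):
    o,d=ray("wrist",u,v,s);o=R.T@(o-p);d=R.T@d;return (o+d*(zt-o[2])/d[2]).round(2)
print("shaft",at(321.3,170.0,p[2]-78.5))
for zt in(119,121,123):print(zt,"ring inner +x",at(321.3,149.3,zt),"left",at(297.6,169.5,zt),"right",at(345.4,169.5,zt))
# inner widths at several rows
g=cv2.cvtColor(im,cv2.COLOR_BGR2GRAY)
for v in range(152,196,4):
    r=g[v,270:376]<56;e=np.flatnonzero(np.diff(r.astype(int)))+270.5;print(v,e)
```

```text
shaft [ 21.63  -2.83 130.81]
119 ring inner +x [ 41.17  -2.65 119.  ] left [ 24.42 -22.42 119.  ] right [ 24.44  17.36 119.  ]
121 ring inner +x [ 40.91  -2.67 121.  ] left [ 24.02 -22.61 121.  ] right [ 24.04  17.51 121.  ]
123 ring inner +x [ 40.65  -2.69 123.  ] left [ 23.62 -22.8  123.  ] right [ 23.64  17.65 123.  ]
152 [290.5 299.5 309.5 332.5 342.5]
156 [288.5 296.5 304.5 338.5 345.5]
160 [287.5 294.5 301.5 342.5 348.5 354.5 371.5]
164 [287.5 293.5 298.5 343.5 349.5 355.5 371.5]
168 [286.5 292.5 297.5 318.5 324.5 344.5 350.5 355.5 370.5]
172 [287.5 292.5 297.5 318.5 323.5 345.5 350.5 355.5 370.5]
176 [288.5 292.5 297.5 345.5 350.5 354.5 371.5]
180 [289.5 292.5 298.5 344.5 349.5 352.5 370.5]
184 [291.5 294.5 300.5 342.5 348.5 350.5 356.5]
188 [294.5 296.5 303.5 339.5 346.5]
192 [304.5 338.5 346.5]
```

Call:
carry_out(
  series=[
    [[0.0009,-0.0002,0.002],[0,0,0],0.275],
    [[0,0,0.002],[0,0,0],0.275],
    [[0,0,0.002],[0,0,0],0.275],
    [[0,0,0.001],[0,0,0],0.275],
    [[0,0,0],[0,0,0],0.275],
  ],
)

```text
time_s: 16.15
tool_pos: [579.6, -16.1, 202.2]
ee_rot: [-0.0, -0.049, 0.999, 0.0]
wrist_force: [-0.1, 0.8, -2.3]
width: 23.8
gripper_force: 39.0
```

Call:
carry_out(
  series=[
    [[0,0,0.001],[0,0,0],0.275],
    [[0,0,0.001],[0,0,0],0.275],
    [[0,0,0],[0,0,0],0.275],
  ],
)

```text
time_s: 16.45
tool_pos: [579.6, -16.1, 200.2]
ee_rot: [-0.0, -0.049, 0.999, 0.0]
wrist_force: [-0.1, 0.5, -1.5]
width: 24.5
gripper_force: 39.0
```

Call:
carry_out(
  series=[
    [[0,0,0.001],[0,0,0],0.275],
    [[0,0,0.001],[0,0,0],0.275],
    [[0,0,0],[0,0,0],0.275],
  ],
)

```text
time_s: 16.75
tool_pos: [579.5, -16.1, 198.2]
ee_rot: [-0.0, -0.049, 0.999, 0.0]
wrist_force: [0.0, 0.5, -1.9]
width: 24.6
gripper_force: 38.9
```

Call:
carry_out(
  series=[
    [[0,0,0.001],[0,0,0],0.275],
    [[0,0,0.001],[0,0,0],0.275],
    [[0,0,0],[0,0,0],0.275],
  ],
)

```text
time_s: 17.05
tool_pos: [579.6, -16.1, 196.2]
ee_rot: [-0.0, -0.049, 0.999, 0.0]
wrist_force: [-0.7, 0.9, -2.0]
width: 24.2
gripper_force: 39.0
```

Run:
```python
from ringfit import *
im,s=save("wrist","w10");p,R=pose(s);print(p,s["width"],s["wrist_force"],s["gripper_force"],s["ft_torque"])
g=cv2.cvtColor(im,cv2.COLOR_BGR2GRAY)
for v in range(140,204,4):
    r=g[v,270:376]<56;e=np.flatnonzero(np.diff(r.astype(int)))+270.5;print(v,e)
print(g[130:210,321])
```

```text
[579.58562381 -16.13469457 196.20660955] 24.242478606827966 [-0.71286095  0.86035272 -1.97628104] 38.9873574860394 [ 0.10484431  0.00909689 -0.01460603]
140 [304.5 340.5 346.5]
144 [298.5 311.5 331.5 346.5 348.5]
148 [294.5 304.5 338.5 350.5 351.5]
152 [292.5 299.5 309.5 334.5 343.5]
156 [289.5 296.5 303.5 339.5 346.5]
160 [288.5 294.5 300.5 342.5 348.5 365.5 373.5]
164 [287.5 293.5 299.5 344.5 349.5 357.5]
168 [286.5 292.5 297.5 345.5 350.5 358.5 374.5]
172 [286.5 292.5 297.5 319.5 325.5 346.5 350.5 358.5 373.5]
176 [286.5 292.5 297.5 319.5 325.5 345.5 350.5 358.5 373.5]
180 [287.5 293.5 298.5 345.5 350.5 357.5 372.5]
184 [289.5 294.5 300.5 343.5 348.5 355.5 374.5]
188 [290.5 296.5 303.5 340.5 346.5 353.5 355.5 356.5 359.5 368.5 369.5]
192 [293.5 296.5 304.5 339.5 346.5]
196 [294.5]
200 [270.5 274.5 294.5]
[43 43 41 37 42 53 81 78 78 78 77 78 63 36 41 42 42 41 44 68 69 72 70 74
 76 76 75 76 74 72 73 75 77 73 72 74 73 75 75 76 74 52 36 40 41 41 39 41
 71 78 75 74 73 73 72 72 74 75 75 73 74 72 74 76 76 61 68 82 79 76 75 76
 75 74 76 75 56 41 39 40]
```

Call:
carry_out(
  series=[
    [[0,0,0.001],[0,0,0],0.275],
    [[0,0,0],[0,0,0],0.275],
    [[0,0,0],[0,0,0],0.275],
  ],
)

```text
time_s: 17.4
tool_pos: [579.7, -16.1, 195.4]
ee_rot: [0.0, -0.049, 0.999, 0.0]
wrist_force: [-0.5, 0.5, -1.4]
width: 23.6
gripper_force: 39.1
```

Call:
carry_out(
  series=[
    [[0,0,0.001],[0,0,0],0.275],
    [[0,0,0],[0,0,0],0.275],
    [[0,0,0],[0,0,0],0.275],
  ],
)

```text
time_s: 17.7
tool_pos: [579.8, -16.1, 194.5]
ee_rot: [0.0, -0.049, 0.999, -0.0]
wrist_force: [-0.5, -1.0, 4.8]
width: 24.2
gripper_force: 39.4
```

Call:
carry_out(
  series=[
    [[0,0,0.0008],[0,0,0],0.275],
    [[0,0,0],[0,0,0],0.275],
    [[0,0,0],[0,0,0],0.275],
  ],
)

```text
time_s: 18.0
tool_pos: [579.8, -16.1, 193.7]
ee_rot: [0.0, -0.049, 0.999, -0.0]
wrist_force: [-0.6, -0.1, 5.5]
width: 24.5
gripper_force: 39.5
```

Call:
carry_out(
  series=[
    [[0,0,0.0005],[0,0,0],0.275],
    [[0,0,0],[0,0,0],0.275],
    [[0,0,0],[0,0,0],0.275],
  ],
)

```text
time_s: 18.3
tool_pos: [579.9, -16.1, 193.3]
ee_rot: [0.0, -0.049, 0.999, -0.0]
wrist_force: [-0.8, -1.4, 6.3]
width: 24.0
gripper_force: 39.6
```

Call:
carry_out(
  series=[
    [[0,0,0.0005],[0,0,0],0.275],
    [[0,0,0.0004],[0,0,0],0.275],
    [[0,0,0],[0,0,0],0.275],
    [[0,0,0],[0,0,0],0.275],
  ],
)

```text
time_s: 18.7
tool_pos: [580.0, -16.1, 192.5]
ee_rot: [0.0, -0.049, 0.999, -0.0]
wrist_force: [-0.8, -0.9, 8.4]
width: 24.4
gripper_force: 39.6
```

Run:
```python
from ringfit import *
im,s=save("wrist","w11");p,R=pose(s);print(p,s["width"],s["wrist_force"],s["gripper_force"],s["ft_torque"])
g=cv2.cvtColor(im,cv2.COLOR_BGR2GRAY)
for v in range(148,196,8):
    r=g[v,270:376]<56;e=np.flatnonzero(np.diff(r.astype(int)))+270.5;print(v,e)
print(g[130:210,321])
```

```text
[579.99933521 -16.08806513 192.51541199] 24.35733124666466 [-0.84602288 -0.86103085  8.43255103] 39.62783315218985 [-0.05948387  0.00940884 -0.00383206]
148 [294.5 304.5 338.5 350.5 351.5]
156 [289.5 296.5 303.5 340.5 346.5]
164 [287.5 293.5 298.5 344.5 350.5 358.5]
172 [286.5 292.5 297.5 319.5 325.5 346.5 351.5 358.5 374.5]
180 [287.5 293.5 299.5 345.5 350.5 357.5]
188 [290.5 296.5 303.5 341.5 346.5 354.5 361.5 364.5 367.5 368.5 369.5]
[43 41 38 38 45 69 79 78 78 77 78 77 50 38 40 42 41 40 43 62 70 71 70 72
 76 76 76 77 73 74 73 73 76 75 73 74 74 73 76 76 77 73 35 39 42 41 39 37
 52 79 76 73 74 74 72 73 73 74 75 75 75 75 74 75 77 72 64 77 80 77 77 77
 75 74 76 76 56 41 39 38]
```

Call:
carry_out(
  series=[
    [[0,0,0.0002],[0,0,0],0.295],
    [[0,0,0.0003],[0,0,0],0.315],
    [[0,0,0.0003],[0,0,0],0.335],
    [[0,0,0],[0,0,0],0.335],
  ],
)

```text
time_s: 19.15
tool_pos: [580.0, -15.6, 191.7]
ee_rot: [0.0, -0.049, 0.999, 0.0]
wrist_force: [0.2, 1.3, 8.1]
width: 28.8
gripper_force: 32.5
```

Call:
carry_out(
  series=[
    [[0,0,0.0003],[0,0,0],0.355],
    [[0,0,0.0003],[0,0,0],0.375],
    [[0,0,0.0003],[0,0,0],0.395],
    [[0,0,0],[0,0,0],0.395],
  ],
)

```text
time_s: 19.55
tool_pos: [580.1, -15.5, 191.0]
ee_rot: [0.001, -0.049, 0.999, 0.0]
wrist_force: [-0.5, 1.1, 9.5]
width: 33.7
gripper_force: 23.5
```

Run:
```python
from ringfit import *
im,s=save("wrist","w12");p,R=pose(s);print(p,s["width"],s["wrist_force"],s["gripper_force"],s["ft_torque"])
g=cv2.cvtColor(im,cv2.COLOR_BGR2GRAY)
for v in range(148,204,8):
    r=g[v,270:376]<56;e=np.flatnonzero(np.diff(r.astype(int)))+270.5;print(v,e)
print(g[130:210,321])
```

```text
[580.08330376 -15.52284577 190.98494248] 33.66157552009534 [-0.53877575  1.11338161  9.45885888] 23.450573233421892 [0.61950195 0.10905554 0.05467732]
148 [293.5 305.5 338.5 350.5 352.5]
156 [288.5 298.5 304.5 339.5 346.5]
164 [286.5 294.5 299.5 344.5 349.5 357.5]
172 [285.5 294.5 297.5 319.5 323.5 346.5 350.5 358.5]
180 [286.5 295.5 298.5 345.5 348.5 356.5]
188 [289.5 299.5 302.5 340.5 344.5 353.5 365.5 366.5 370.5]
196 [295.5]
[42 41 38 38 47 74 79 77 78 77 77 77 62 34 41 42 42 40 41 58 70 71 70 73
 76 75 75 75 74 74 72 74 77 74 73 74 74 74 76 76 76 72 36 39 41 42 42 39
 46 79 76 73 74 73 73 72 73 74 75 74 74 74 72 73 77 75 60 69 79 75 77 76
 76 74 75 77 66 39 41 40]
```

Call:
carry_out(
  series=[
    [[0,0,0.0003],[0,0,0],0.415],
    [[0,0,0.0003],[0,0,0],0.435],
    [[0,0,0.0003],[0,0,0],0.455],
    [[0,0,0.0003],[0,0,0],0.475],
    [[0,0,0],[0,0,0],0.475],
  ],
)

```text
time_s: 20.1
tool_pos: [580.1, -15.9, 189.7]
ee_rot: [0.001, -0.049, 0.999, 0.0]
wrist_force: [0.5, 0.8, 8.1]
width: 40.5
gripper_force: 8.8
```

Call:
carry_out(
  series=[
    [[0,0,0.0002],[0,0,0],0.495],
    [[0,0,0.0003],[0,0,0],0.515],
    [[0,0,0.0003],[0,0,0],0.535],
    [[0,0,0],[0,0,0],0.535],
  ],
)

```text
time_s: 20.5
tool_pos: [579.9, -15.8, 188.7]
ee_rot: [0.0, -0.049, 0.999, 0.0]
wrist_force: [-0.1, 0.3, 6.2]
width: 45.8
gripper_force: 7.0
```

Run:
```python
from ringfit import *
im,s=save("wrist","w13");p,R=pose(s);print(p,s["width"],s["wrist_force"],s["gripper_force"],s["ft_torque"])
g=cv2.cvtColor(im,cv2.COLOR_BGR2GRAY)
for v in range(148,204,8):
    r=g[v,270:376]<56;e=np.flatnonzero(np.diff(r.astype(int)))+270.5;print(v,e)
print(g[130:210,321])
```

```text
[579.90212245 -15.83709438 188.72342829] 45.79655840368877 [-0.07892493  0.34911179  6.23744239] 6.955047923474922 [0.1126548  0.02052793 0.00798497]
148 [294.5 307.5 335.5 350.5 352.5]
156 [289.5 299.5 305.5 338.5 344.5]
164 [286.5 295.5 300.5 344.5 348.5 359.5]
172 [285.5 294.5 297.5 346.5 349.5 359.5]
180 [286.5 296.5 298.5 345.5 348.5 357.5]
188 [289.5 299.5 302.5 342.5 344.5 354.5 372.5 374.5]
196 [294.5 304.5 310.5 334.5 342.5]
[43 42 42 35 41 51 81 78 77 77 77 77 77 80 77 33 41 41 41 44 61 73 71 71
 73 76 75 75 75 74 73 73 75 76 74 73 74 75 74 76 76 77 73 35 40 41 42 41
 40 53 80 77 73 73 73 72 73 73 74 75 74 75 74 74 75 76 76 60 68 81 76 76
 75 76 74 75 78 76 39 43]
```

Call:
carry_out(
  series=[
    [[0,0,0.0001],[0,0,0],0.56],
    [[0,0,0],[0,0,0],0.59],
    [[0,0,0],[0,0,0],0.61],
    [[0,0,-0.001],[0,0,0],0.61],
    [[0,0,-0.002],[0,0,0],0.61],
    [[0,0,-0.004],[0,0,0],0.61],
    [[0,0,-0.008],[0,0,0],0.61],
    [[0,0,-0.012],[0,0,0],0.61],
    [[0,0,0],[0,0,0],0.61],
    [[0,0,0],[0,0,0],0.61],
  ],
)

```text
time_s: 21.55
tool_pos: [579.8, -16.2, 215.8]
ee_rot: [0.0, -0.049, 0.999, -0.0]
wrist_force: [0.8, 0.2, -2.6]
width: 52.1
gripper_force: 6.8
```

Run:
```python
from ringfit import *
im,s=save("wrist","w14");p,R=pose(s);print(p,s["width"],s["wrist_force"],s["gripper_force"],s["q"])
g=cv2.cvtColor(im,cv2.COLOR_BGR2GRAY)
u,v=proj("wrist",np.array([559.2,-20.1,78.5]),s);print(u,v)
for z in(70.5,):
  for a in np.radians(np.arange(0,360,30)):
    # radial profile of brightness around the shaft axis at ring height (tool frame angles)
    c=p+R@np.array([21.6,-2.8,0]);pr=[]
    for r in np.arange(15,31,1.):
        X=c+R@np.array([r*np.cos(a),r*np.sin(a),0]);X[2]=z;x,y=proj("wrist",X,s);pr.append(int(g[int(round(y)),int(round(x))]))
    print(round(np.degrees(a)),pr)
```

```text
[579.83611048 -16.23238085 215.8466365 ] 52.119076200870765 [ 0.78735984  0.16712593 -2.6387182 ] 6.847763168625534 [ 0.70322157  0.49608982 -1.02553848  1.81623947  0.47491897  1.09981247
  1.17624887]
322.56216477799205 169.19865256025633
0 [74, 72, 70, 72, 57, 44, 41, 41, 77, 79, 77, 76, 76, 78, 76, 78]
30 [74, 74, 71, 70, 74, 50, 42, 42, 40, 80, 82, 78, 78, 77, 79, 81]
60 [77, 76, 75, 69, 69, 58, 42, 42, 42, 59, 79, 77, 77, 77, 78, 78]
90 [75, 76, 77, 77, 76, 68, 70, 56, 44, 72, 80, 78, 79, 78, 79, 80]
120 [74, 73, 74, 75, 76, 75, 65, 64, 40, 58, 79, 76, 75, 77, 77, 81]
150 [75, 75, 73, 74, 76, 75, 62, 66, 57, 70, 55, 79, 81, 74, 37, 44]
180 [75, 74, 73, 75, 77, 71, 62, 76, 80, 76, 76, 75, 76, 74, 78, 75]
210 [71, 72, 73, 74, 70, 63, 46, 42, 40, 43, 41, 42, 47, 51, 80, 70]
240 [76, 75, 77, 76, 66, 54, 40, 40, 78, 77, 76, 76, 76, 78, 81, 51]
270 [74, 74, 67, 67, 61, 41, 39, 45, 78, 77, 76, 76, 78, 78, 74, 42]
300 [73, 68, 68, 63, 39, 39, 39, 42, 80, 78, 77, 78, 78, 78, 82, 41]
330 [75, 73, 68, 72, 46, 41, 40, 32, 48, 78, 75, 75, 76, 78, 80, 63]
```

Call:
carry_out(
  series=[
    [[0,0,0],[0,0,1],0.62],
    [[0,0,0],[0,0,1],0.62],
    [[0,0,0],[0,0,1],0.62],
    [[0,0,0],[0,0,1],0.62],
    [[0,0,0],[0,0,1],0.62],
    [[0,0,0],[0,0,1],0.62],
    [[0,0,0],[0,0,1],0.62],
    [[0,0,0],[0,0,1],0.62],
    [[0,0,0],[0,0,1],0.62],
    [[0,0,0],[0,0,1],0.62],
    [[0,0,0],[0,0,1],0.62],
    [[0,0,0],[0,0,1],0.62],
  ],
)

```text
time_s: 22.8
tool_pos: [579.4, -16.1, 214.9]
ee_rot: [-0.0, 0.458, 0.889, -0.0]
wrist_force: [0.5, 0.5, -1.8]
width: 52.8
gripper_force: 6.8
```

Call:
carry_out(
  series=[
    [[0,0,0],[0,0,1],0.62],
    [[0,0,0],[0,0,1],0.62],
    [[0,0,0],[0,0,1],0.62],
    [[0,0,0],[0,0,1],0.62],
    [[0,0,0],[0,0,1],0.62],
    [[0,0,0],[0,0,1],0.62],
    [[0,0,0],[0,0,1],0.62],
    [[0,0,0],[0,0,1],0.62],
    [[0,0,0],[0,0,1],0.62],
    [[0,0,0],[0,0,1],0.62],
    [[0,0,0],[0,0,1],0.62],
    [[0,0,0],[0,0,1],0.62],
  ],
)

```text
time_s: 24.0
tool_pos: [579.4, -16.1, 214.9]
ee_rot: [-0.0, 0.841, 0.54, -0.0]
wrist_force: [-0.9, 1.0, -0.9]
width: 53.0
gripper_force: 6.8
```

Call:
carry_out(
  series=[
    [[0,0,0],[0,0,1],0.62],
    [[0,0,0],[0,0,1],0.62],
    [[0,0,0],[0,0,1],0.62],
    [[0,0,0],[0,0,1],0.62],
    [[0,0,0],[0,0,1],0.62],
    [[0,0,0],[0,0,1],0.62],
    [[0,0,0],[0,0,1],0.62],
    [[0,0,0],[0,0,1],0.62],
    [[0,0,0],[0,0,1],0.62],
    [[0,0,0],[0,0,1],0.62],
    [[0,0,0],[0,0,0.5],0.62],
    [[0,0,0],[0,0,0],0.62],
  ],
)

```text
time_s: 25.2
tool_pos: [579.4, -16.0, 215.0]
ee_rot: [-0.0, 0.993, 0.114, -0.0]
wrist_force: [0.0, 0.3, -1.2]
width: 52.9
gripper_force: 6.8
```

```bash
python3 -c "
from h import *
s=robot.state();p,R=pose(s);print(s['q'],p,s['width'],s['wrist_force']);print(R.round(3));print((R.T@(np.array([526.0,-233.2,p[2]])-p)).round(1))"
```

```text
[ 0.24819413  0.3387735  -0.4068623   1.84174528  0.15758963  0.99318754
 -1.56660253] [579.413331   -16.01788764 214.98204244] 52.9434485958193 [ 0.00256828  0.30600818 -1.24960267]
[[ 0.974  0.227 -0.001]
 [ 0.227 -0.974 -0.   ]
 [-0.001 -0.    -1.   ]]
[-101.3  199.4    0. ]
```

Call:
carry_out(
  series=[
    [[-0.009,0.018,0],[0,0,0],0.62],
    [[-0.015,0.03,0],[0,0,0],0.62],
    [[-0.015,0.03,0],[0,0,0],0.62],
    [[-0.015,0.03,0],[0,0,0],0.62],
    [[-0.015,0.03,0],[0,0,0],0.62],
    [[-0.015,0.03,0],[0,0,0],0.62],
    [[-0.0115,0.0215,0],[0,0,0],0.62],
    [[-0.0058,0.0099,-0.0128],[0,0,0],0.62],
    [[0,0,0],[0,0,0],0.62],
    [[0,0,0],[0,0,0],0.62],
  ],
)

```text
time_s: 26.2
tool_pos: [526.9, -232.3, 228.7]
ee_rot: [-0.0, 0.993, 0.115, 0.001]
wrist_force: [-0.2, 0.5, -2.0]
width: 53.0
gripper_force: 6.8
```

Run:
```python
from h import *
im,s=save("wrist","w15");p,R=pose(s);print(p,s["width"],s["q"]);print(R.round(4).tolist())
a,s2=load("w2");print(pose(s2)[0],pose(s2)[1].round(4).tolist())
# image shift between w2 and w15: stand (holes) and pliers, by template matching
def shift(x0,y0,x1,y1):
    t=a[y0:y1,x0:x1];r=cv2.matchTemplate(im[y0-12:y1+12,x0-12:x1+12],t,cv2.TM_CCOEFF_NORMED);_,m,_,l=cv2.minMaxLoc(r);return l[0]-12,l[1]-12,round(m,3)
print("stand",shift(270,140,376,195),shift(278,155,295,168),shift(348,200,365,215))
print("jaws",shift(303,192,342,212),"pivot",shift(300,210,345,240))
```

```text
[ 526.87962553 -232.27836384  228.65452711] 52.99884332190372 [ 0.56706156  0.30777231 -0.3194334   1.84211632  0.1122098   1.00827265
 -1.1384884 ]
[[0.9735, 0.2285, 0.001], [0.2285, -0.9735, 0.0002], [0.001, 0.0001, -1.0]]
[ 525.50248546 -233.21520305  227.81141548] [[0.9739, 0.2271, 0.0018], [0.2271, -0.9739, -0.0007], [0.0016, 0.0011, -1.0]]
stand (1, 1, 0.951) (1, 1, 0.965) (1, 1, 0.97)
jaws (3, 1, 0.95) pivot (2, 1, 0.971)
```

Call:
carry_out(
  series=[
    [[0.0005,-0.0008,0.01],[0,0,0],0.63],
    [[0,0,0.015],[0,0,0],0.64],
    [[0,0,0.012],[0,0,0],0.65],
    [[0,0,0.005],[0,0,0],0.65],
    [[0,0,0.005],[0,0,0],0.65],
    [[0,0,0.005],[0,0,0],0.65],
    [[0,0,0.003],[0,0,0],0.65],
    [[0,0,0],[0,0,0],0.65],
  ],
)

```text
time_s: 27.05
tool_pos: [526.5, -232.4, 172.9]
ee_rot: [-0.0, 0.993, 0.114, -0.0]
wrist_force: [-0.0, 1.1, -0.2]
width: 55.7
gripper_force: 6.7
```

Call:
carry_out(
  series=[
    [[0,0,0.008],[0,0,0],0.65],
    [[0,0,0.008],[0,0,0],0.65],
    [[0,0,0.008],[0,0,0],0.65],
    [[0,0,0.006],[0,0,0],0.65],
    [[0,0,0.003],[0,0,0],0.65],
    [[0,0,0.002],[0,0,0],0.65],
    [[0,0,0],[0,0,0],0.65],
  ],
)

```text
time_s: 27.75
tool_pos: [526.6, -232.3, 138.0]
ee_rot: [-0.0, 0.993, 0.114, -0.0]
wrist_force: [-0.9, -0.4, -0.8]
width: 55.7
gripper_force: 6.7
```

Call:
carry_out(
  series=[
    [[0,0,0.002],[0,0,0],0.65],
    [[0,0,0.001],[0,0,0],0.65],
    [[0,0,0.001],[0,0,0],0.65],
    [[0,0,0],[0,0,0],0.65],
  ],
)

```text
time_s: 28.15
tool_pos: [526.5, -232.4, 134.1]
ee_rot: [-0.0, 0.993, 0.114, -0.0]
wrist_force: [-0.0, 0.2, -1.0]
width: 55.3
gripper_force: 6.7
```

Call:
carry_out(
  series=[
    [[0,0,0.001],[0,0,0],0.65],
    [[0,0,0.001],[0,0,0],0.65],
    [[0,0,0],[0,0,0],0.65],
  ],
)

```text
time_s: 28.45
tool_pos: [526.7, -232.4, 132.2]
ee_rot: [0.0, 0.993, 0.114, 0.0]
wrist_force: [-0.5, 0.1, -0.8]
width: 55.4
gripper_force: 6.7
```

Call:
carry_out(
  series=[
    [[0,0,0.001],[0,0,0],0.65],
    [[0,0,0.001],[0,0,0],0.65],
    [[0,0,0],[0,0,0],0.65],
  ],
)

```text
time_s: 28.75
tool_pos: [527.3, -232.3, 130.8]
ee_rot: [0.0, 0.993, 0.114, 0.001]
wrist_force: [-0.7, 1.9, 7.7]
width: 55.4
gripper_force: 7.2
```

Contact with the block: open gradually and retreat upward.

Call:
carry_out(
  series=[
    [[0,0,-0.001],[0,0,0],0.66],
    [[0,0,0],[0,0,0],0.68],
    [[0,0,0],[0,0,0],0.75],
    [[0,0,0],[0,0,0],1],
    [[0,0,0],[0,0,0],1],
    [[0,0,0],[0,0,0],1],
    [[0,0,-0.01],[0,0,0],1],
    [[0,0,-0.03],[0,0,0],1],
    [[0,0,-0.04],[0,0,0],1],
    [[0,0,-0.04],[0,0,0],1],
    [[0,0,0],[0,0,0],1],
    [[0,0,0],[0,0,0],1],
  ],
)

```text
time_s: 29.95
tool_pos: [526.9, -232.6, 252.6]
ee_rot: [0.001, 0.993, 0.114, 0.001]
wrist_force: [-0.2, 0.6, -1.2]
width: 85.7
gripper_force: 0.0
```

Run:
```python
from h import *
im,s=save("wrist","w16");p,R=pose(s);print(p,s["width"],s["wrist_force"])
a,s1=load("w1")
def shift(x0,y0,x1,y1):
    t=a[y0:y1,x0:x1];r=cv2.matchTemplate(im[y0-40:y1+40,x0-40:x1+40],t,cv2.TM_CCOEFF_NORMED);_,m,_,l=cv2.minMaxLoc(r);return l[0]-40,l[1]-40,round(m,3)
print("stand",shift(281,136,379,160),"handles",shift(286,165,376,206))
d=p-pose(s1)[0];print(R.T@d)
im2,_=save("top","t16");t0=cv2.imread("pics/top.png");df=cv2.absdiff(t0,im2).max(2)>40
for n,(x0,y0,x1,y1) in dict(tape=(325,103,370,150),carton=(200,105,275,170),can=(415,135,460,172),stand=(375,198,435,245)).items():print(n,df[y0:y1,x0:x1].sum())
```

```text
[ 526.91145089 -232.56234084  252.60979631] 85.67583080254452 [-0.20285838  0.59222242 -1.20615792]
stand (-7, 11, 0.726) handles (-6, 11, 0.756)
[11.18118122  6.67368297  0.65823979]
tape 0
carton 0
can 6
stand 1235
```

Run:
```python
from h import *
for n,d in(("w1",(0,0)),("w16",(-8,14))):
    im,s=load(n);g=cv2.cvtColor(im,cv2.COLOR_BGR2GRAY)
    x0,y0=270+d[0],165+d[1];w=g[y0:y0+45:2,x0:x0+122:3]
    print(n,x0,y0)
    for r in w:print("".join("#" if q<34 else "+" if q<55 else "." for q in r))
```

```text
w1 270 165
................+..+...++++++++++........
..............++++++++++++++++++++.......
..............++.+++++++.+++++++++.......
............+++.+.++++...+++++++++++.....
............###....+++....###++++++......
...........####....+++....####+++++......
..........#####....+++....####+++++......
..........#####...+++++...#####++++......
.........######.++++++++..######+++......
........#+#####+++++++++++#######++......
......+++#+####+++++++++++########+......
.....++++++###++++++++++++########+......
.....+++++####+++++++++++++########......
.....+++++###+++++++++++++++#######......
.....+++++###+++++++++++++++#######......
.....+++++##+++++++++++++++++######......
.....+++++##+++++++++++++++++######......
.....++++##+++++++++++++++++++####+......
.......###+.+++++++++++++++++++###+......
...............................+++.......
.........................................
.........................................
.........................................
w16 262 179
..............++.++++++++.++++++++++.....
..............++..++++++..++++++++++.....
..........+..+++...++++..++
[... 154 characters left out ...]
###..++++++..+####+++++.....
......++++++####.++++++++.######++++.....
......+++++#####++++++++++#######+++.....
......+++++####++++++++++++######+++.....
......+++++####++++++++++++#######++.....
......+++++###++++++++++++++#######+.....
......++++#+##++++++++++++++#######+.....
......+++++##++++++++++++++++######+.....
......+#+#+##++++++++++++++++######......
.......#++##.+++++++++++++++++#####......
.......#++##..++++++++++++++++#####......
.......#++#..+................+####......
........##+....................###.......
................................++.......
.........................................
.........................................
.........................................
```

The pliers stand upright in the pocket in the same outline as at the start, the ring is closed round the shaft, and the loose items have not moved.

```bash
python3 -c "
from rig import robot
print(robot.sign_off())"
```

```text
the job is handed in; nothing more can be done
None
```

I handed the job in at about 30 s. By my camera and force readings, the ring is closed in the groove, the pliers stand upright in their stand, and the tape roll, carton and oil can have not moved. The hand-in gave no verdict, and I did not measure the ring's height or tilt directly.

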